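# Roll a test roller up the inspection ramp into its seat

### The job

Push the steel roller up the small inspection ramp with your fingertips until it drops over the crest into the seat against the end stop, and leave it lying there. Only push it: do not pick it up, do not let it get away from the fingers and run back down the slope, and do not disturb the other things on the table.

Things in the scene. Friction and masses are not known exactly. Their poses are not given: they have to be found in the camera images.
- ramp: aluminium ramp, 220 x 130 mm, on a grey base plate fixed to the table, left of the middle. Origin: at table height, 12 mm downhill of the plate's middle; +x points uphill along the push, +y left looking uphill, +z up. The flat deck slopes 7 degrees, from x = -90 mm (surface 22 mm high) to the crest at x = +55 mm (39.8 mm high)
- ramp_deck: the ramp's sloping deck. Origin: middle of the low edge of its surface; +x uphill along the slope, +z square off it; the roller's centre is 25 mm above it. Side rails 94 mm apart inside, 12 mm above the deck, guide the roller. A dark rest bar, 6 mm high, 8 mm deep, crosses the deck at its very low end; behind it the table is free
- ramp_seat (a point): the roller's centre when it is seated: 69.5 mm uphill of the ramp's origin, 60.8 mm above the table. Past the crest the floor drops 4 mm to a level seat, 35.8 mm above the table, that ends at the upright end stop: its face is 95.5 mm uphill of the ramp's origin, its top 72 mm above the table. The seated roller has about 2 mm of play and stays by itself
- roller: plain solid polished steel roller, diameter 50 mm, 90 mm long, with a dark stub 18 mm across and 6 mm long at each end, 0.25 to 0.5 kg, slippery (friction about 0.3). Origin at its centre; own y is its axle, across the ramp. It starts against the low rest bar, its centre 68.7 mm downhill of the ramp's origin, 50 mm above the table. On the slope it runs back down when nothing backs it
- marker: lab marker, 134 mm long and 13 mm high, lying beside the ramp's left side; leave alone
- tape: white tape roll, 60 mm across, 19 mm high, lying flat left of the ramp, beyond the marker; leave alone
- timer: white lab timer, 58 mm wide, 60 mm high, standing at the left; leave alone
- slides: black carton, 107 x 62 x 36 mm, at the right near the table edge, before the fixed black imager (286 mm high, front about 0.5 m ahead of the robot, at the right); leave alone
- dropper_bottle: small blue dropper bottle, 34 mm across, 104 mm high, before the two fixed black instruments, of which the left one is 111 mm high and stands right of the ramp; leave alone
- vial_navy: small vial, 13 mm across, 45 mm high, standing by the dropper bottle; leave alone
Things that resemble listed ones, but are neither listed nor needed, are in the scene too. What is shaped like the roller but red is not meant.

How it is judged:
At the end, for the whole second after the job is handed in: the roller lies at rest in the seat: its centre within 5 mm of the seated place along the ramp, 9 mm across it and about 3 to 4 mm in height, its axle square across the ramp within 7 degrees (x of roller in the frame of ramp between 0.0645 and 0.0745 m and z of roller in the frame of ramp between 0.057 and 0.064 m and y of roller in the frame of ramp between -0.009 and 0.009 m and angle between the y axis of roller and the y axis of ramp, either way round below 0.12 rad and linear speed of roller below 0.02 m/s); the robot touches nothing.
It fails at once if the roller is lifted more than 8 mm off the deck (z of roller in the frame of ramp_deck above 0.033 m).
It fails at once if the roller comes off the ramp (z of roller in the frame of ramp below 0.035 m or x of roller in the frame of ramp below -0.09 m or y of roller in the frame of ramp below -0.03 m or y of roller in the frame of ramp above 0.03 m).
It fails at once if the roller runs free on the slope: faster than 0.2 m/s with no finger touching it (x of roller in the frame of ramp below 0.05 m and linear speed of roller above 0.2 m/s and contact force between each of the fingers, the arm and roller below 0.01 N).
It fails at once if another thing on the table is moved more than 15 mm or knocked over (distance of any of marker, tape, timer, slides, dropper_bottle, vial_navy from where it was at the start of the episode above 0.015 m or angle between any of timer, dropper_bottle, vial_navy's own z axis and vertical above 0.4 rad).
It also fails if it takes over 45 s, if anything falls off the work surface, if the arm or the gripper's body presses on something with over 40 N, if the wrist force passes 120 N, or if a joint passes its speed limit or range.

### The arm

A 7-joint arm with a two-finger parallel gripper is mounted at the origin on a cart in front of the work surface, level with it; the furniture and walls round the work are solid. World frame = base frame: x ahead of the robot, y to its left, z up, the work surface at z = 0. Lengths are in m, angles in rad, forces in N, time in s.
With the tool pointing down it reaches from about 0.425 to 0.875 m from the base axis. Payload 4.7 kg.
Tool frame: the origin (TCP) lies midway between the tips of the shut fingers; the grasp point (between the pads) lies 19 mm behind it (robot.grip_point_offset is the distance from the TCP to the grasp point, in m); z points along the fingers, y is the line along which they close (so a half turn about z gives the same grasp; the last joint's range is limited). The gripper opens to 87 mm and grips with 3 to 60 N. Pads are 19 mm wide; open, the fingers measure 117 mm over their backs; the gripper's body (75 mm by 190 mm) begins 51 mm behind the grasp point.
Start: joints at [-1.313, 0.321, -0.07, 1.45, 0.023, 1.371, -0.057], TCP at [0.157, 0.631, 0.223] pointing down, gripper open.
Joint ranges: [-2.86, 2.86], [-0.3, 2.09], [-1.38, 1.24], [0.06, 2.45], [-1.56, 4.7], [0.09, 2.05], [-2.69, 2.69]. Speed limits (rad/s): [2.57, 2.57, 3.14, 3.14, 3.14, 3.14, 3.14].

### API

Orientations are given as a 3x3 rotation matrix whose columns are the frame's x, y, z axes.
In Python, from bench import robot, eyes gives the robot as it stands. The module is installed in compiled form; this text tells all that it offers.
- The arm moves only by the tool jog_arm, never from a script. Its arguments are lists of equal length, an entry for each row: "delta_pos": the shift along the tool's x, y, z in mm, a list of three; "turn": the turn about the tool's z in degrees; "grip": the opening, from 0 (shut) to 1 (fully open). In form: {"delta_pos": [[x, y, z], ...], "turn": [turn, ...], "grip": [grip, ...]}. A call has 1 to 12 rows; each row is the pose to reach, as a shift and turn from the pose commanded when the call began, along the tool's axes at that moment; what a row does not reach only later rows make up. A row lasts 1/10 s, in which the tool goes at most 50 mm and 8.59 degrees, less where a joint would pass 70% of its speed; a pose out of reach is approached as far as the arm can. A call with a gripper value outside its range is refused whole. The fingers move at their own pace and stop on an object; "grip_force" is the grip in N (left out, the last holds). Time passes only in rows, so rows that repeat a pose let the fingers close. It gives the time, the measured TCP pose, the force, the opening and the grip force at its end, in the units of the state.
- robot.state(): the state, without advancing time (a new reading comes with each control period).
- eyes.read_camera(name): name is "scene" or "side" or "wrist"; returns the picture (420x560x3 uint8, blue, green, red); there is no depth.
- eyes.camera_model(name): a dict with "K" (3x3 intrinsics, pixels), "T" (4x4, takes a point from camera to world coordinates). Camera axes: x right, y down, z forward; pixel columns grow to the right and rows downward; lengths in m; the calibration is good to about 2 mm. A picture is of the moment at which its call begins: read the wrist's pose just before it. camera_model takes no time and is no camera call; for the wrist camera it gives the pose at the moment of the call.
- robot.hand_in(): hands the job in; it is judged then, once.
The state is a dict: "time": time; "joint_pos": joint angles; "qvel": joint speeds; "effort": joint torques, N m; "tcp_pos": TCP position; "tcp_rot": TCP orientation; "wrist_force": force on the tool from outside, world axes, zero at the start; "moment": the same for the moment, N m; "width": opening from 0.0 (shut) to 1.0 (fully open); "finger_force": force on a finger pad.
Only numpy, scipy, OpenCV 4.12 (cv2) and the standard library are available. Lean on these libraries where they do the work, as an engineer would, in place of code of your own. Each camera call takes 0.05 s, during which the arm holds its last target. There are 200 camera calls.

## Working session

There is one attempt and no reset: what is moved stays moved. The work goes in short steps, Python scripts to look and compute and a tool call to move; the robot and the scene stay as the last step left them, time stands still between calls to the robot, and variables do not carry over. Pictures are saved under pics/ and viewed, at most 10 in all, crops included, and the job is handed in when it is done.

Besides the shell and the picture viewer there is one more tool, called in YAML: its name, and indented under it one key for each argument. jog_arm: Moves the arm, as the interface text tells. Its arguments: {"type":"object","properties":{"delta_pos":{"type":"array","items":{"type":"array","items":{"type":"number"}}},"turn":{"type":"array","items":{"type":"number"}},"grip":{"type":"array","items":{"type":"number"}},"grip_force":{"type":"number"}},"required":["delta_pos","turn","grip"]}

```bash
mkdir -p pics; python3 - <<'E'
from bench import robot, eyes
import cv2, numpy as np
s=robot.state(); print(s['time'],s['tcp_pos'],np.round(s['tcp_rot'],3).tolist(),s['width'])
for n in ("scene","side"):
    im=eyes.read_camera(n); cv2.imwrite(f"pics/{n}0.png",im)
    m=eyes.camera_model(n); print(n,np.round(m['K'],1).tolist(),np.round(m['T'],4).tolist())
E
```

```text
0.0 [0.15684227 0.63020295 0.22145224] [[-0.97, 0.241, -0.0], [0.241, 0.97, -0.002], [-0.0, -0.002, -1.0]] 1.0022041390142788
scene [[433.0, 0.0, 271.3], [0.0, 433.0, 211.8], [0.0, 0.0, 1.0]] [[0.7447, -0.4662, 0.4776, -0.1168], [-0.6673, -0.5307, 0.5225, -0.5671], [0.0099, -0.7079, -0.7063, 1.0486], [0.0, 0.0, 0.0, 1.0]]
side [[399.1, 0.0, 283.6], [0.0, 399.1, 207.5], [0.0, 0.0, 1.0]] [[-0.9961, -0.0666, 0.0577, 0.4595], [-0.0869, 0.6354, -0.7673, 0.9984], [0.0144, -0.7693, -0.6387, 0.7344], [0.0, 0.0, 0.0, 1.0]]
```

View pics/scene0.png

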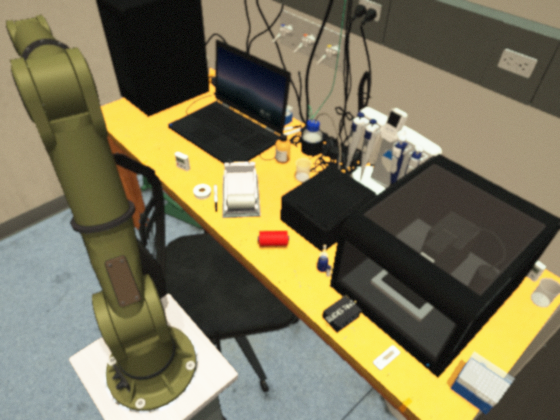

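View pics/side0.png

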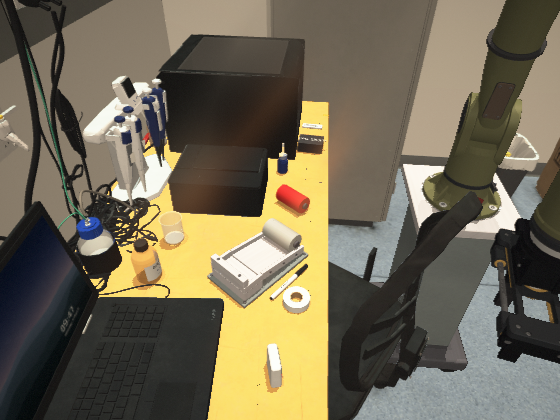

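The candidates are the steel roller on the ramp, at scene (242,201) and side (284,236), and the red look-alike at scene (273,239) and side (292,198), which I rule out by colour. I'll check the steel one in a close crop.

```bash
python3 - <<'E'
import cv2, numpy as np
a=cv2.imread('pics/scene0.png')[150:225,205:280]; b=cv2.imread('pics/side0.png')[210:310,200:320]
a=cv2.resize(a,None,fx=5,fy=5,interpolation=cv2.INTER_CUBIC);b=cv2.resize(b,None,fx=3.5,fy=3.5,interpolation=cv2.INTER_CUBIC)
o=np.zeros((380,800,3),np.uint8); o[:375,:375]=a; o[:350,378:798]=b; cv2.imwrite('pics/crop0.png',o)
E
```

```text
(no output)
```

View pics/crop0.png

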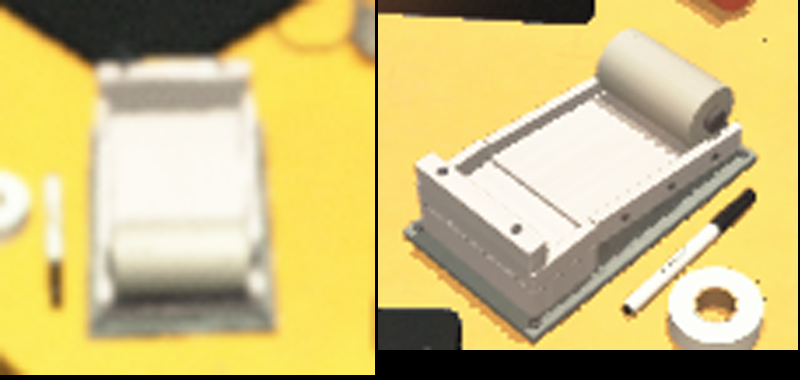

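The crop shows the steel roller lying against the low bar at scene (241,201), with the end stop at scene (240,167) and the base plate's left side facing the side camera. The plate corners in the side view are about (208,276), (245,308) and (308,255), and the low corners in the scene view are about (223,217) and (260,216).

```bash
cat > h.py <<'E'
from bench import robot, eyes
import numpy as np
def ray(n,p):
    m=eyes.camera_model(n); T=m['T']; d=T[:3,:3]@np.linalg.solve(m['K'],[p[0],p[1],1]); return T[:3,3],d/np.linalg.norm(d)
def onz(n,p,z):
    o,d=ray(n,p); return o+d*(z-o[2])/d[2]
def tri(p1,n1,p2,n2):
    A=[];b=[]
    for n,p in((n1,p1),(n2,p2)):
        o,d=ray(n,p);P=np.eye(3)-np.outer(d,d);A.append(P);b.append(P@o)
    return np.linalg.solve(sum(A),sum(b))
def proj(n,X):
    m=eyes.camera_model(n); c=m['T'][:3,:3].T@(np.asarray(X)-m['T'][:3,3]); u=m['K']@c; return u[:2]/u[2]
E
python3 - <<'E'
from h import *
sd=lambda c:(200+(c[0]-378)/3.5,210+c[1]/3.5); sc=lambda c:(205+c[0]/5,150+c[1]/5)
for k,c,z in [('HL plate',(535,342),.004),('HR plate',(405,232),.004),('LL plate',(755,157),.004),('stopHL top',(535,272),.072),('stopHR',(418,160),.072),('stub L end',(716,122),.05)]:
    print('side',k,onz('side',sd(c),z).round(4))
for k,c,z in [('LL',(90,335),.004),('LR',(275,330),.004),('stopL',(97,68),.072),('stopR',(250,68),.072),('rollL top',(110,225),.075),('rollR top',(246,225),.075)]:
    print('scene',k,onz('scene',sc(c),z).round(4))
for k,p,z in [('box near-left bottom',(281,210),.0),('box front top',(282,206),.111),('red L',(259,239),.025),('red R',(288,239),.025)]: print(k,onz('scene',p,z).round(4))
for k,p in [('box top R',(267,197)),('box top L',(172,182)),('box far L',(180,148)),('box far R',(267,150))]: print(k,onz('side',p,.111).round(4))
E
```

```text
side HL plate [0.5802 0.4731 0.004 ]
side HR plate [0.6818 0.3934 0.004 ]
side LL plate [0.4491 0.3001 0.004 ]
side stopHL top [0.577  0.4724 0.072 ]
side stopHR [0.6668 0.3897 0.072 ]
side stub L end [0.4779 0.3137 0.05  ]
scene LL [0.4509 0.2946 0.004 ]
scene LR [0.5476 0.2159 0.004 ]
scene stopL [0.5807 0.4487 0.072 ]
scene stopR [0.6633 0.3765 0.072 ]
scene rollL top [0.4841 0.3084 0.075 ]
scene rollR top [0.5517 0.2491 0.075 ]
box near-left bottom [0.6234 0.1931 0.    ]
box front top [0.5594 0.1235 0.111 ]
red L [0.4655 0.1254 0.025 ]
red R [0.5341 0.065  0.025 ]
box top R [0.5611 0.2126 0.111 ]
box top L [0.8171 0.1755 0.111 ]
box far L [0.8448 0.0069 0.111 ]
box far R [ 0.5877 -0.0103  0.111 ]
```

jog_arm:
  delta_pos:
    - [-20,-15,0]
    - [-53,-39,0]
    - [-90,-66,0]
    - [-127,-94,0]
    - [-165,-122,0]
    - [-205,-151,0]
    - [-245,-181,0]
    - [-285,-210,0]
    - [-325,-240,0]
    - [-358,-264,0]
    - [-382,-282,0]
    - [-397,-292,0]
  turn: [8,16,24,32,40,48,56,64,72,80,88,96]
  grip: [0.39,0.39,0.39,0.39,0.39,0.39,0.39,0.39,0.39,0.39,0.39,0.39]

```text
time: 1.3
tcp_pos: [0.4733, 0.2483, 0.2224]
tcp_rot: [[0.351, 0.936, 0.0], [0.936, -0.351, -0.001], [-0.001, 0.0, -1.0]]
wrist_force: [-0.6, 0.5, 0.6]
width: 0.391
finger_force: 0.0
```

jog_arm:
  delta_pos:
    - [0,0,0]
    - [0,0,0]
    - [0,0,0]
    - [0,0,0]
    - [0,0,0]
  turn: [8,16,18,18,18]
  grip: [0.39,0.39,0.39,0.39,0.39]

```text
time: 1.8
tcp_pos: [0.4715, 0.2515, 0.2223]
tcp_rot: [[0.614, 0.789, -0.0], [0.789, -0.614, -0.0], [-0.0, -0.0, -1.0]]
wrist_force: [0.6, -0.6, 0.5]
width: 0.388
finger_force: 0.0
```

```bash
python3 - <<'E'
from h import *
import cv2
s=robot.state(); print(s['time'],s['tcp_pos'],np.round(s['tcp_rot'],3).tolist(),s['width'],s['joint_pos'])
m=eyes.camera_model('wrist'); np.savez('w1.npz',K=m['K'],T=m['T'])
cv2.imwrite('pics/w1.png',eyes.read_camera('wrist'))
E
```

```text
1.8 [0.47151386 0.25152718 0.22229891] [[0.614, 0.789, -0.0], [0.789, -0.614, -0.0], [-0.0, -0.0, -1.0]] 0.38796653519946955 [-0.90998516  0.07145164  0.39068941  1.75171566 -0.02800319  1.32435848
 -1.17487461]
```

View pics/w1.png

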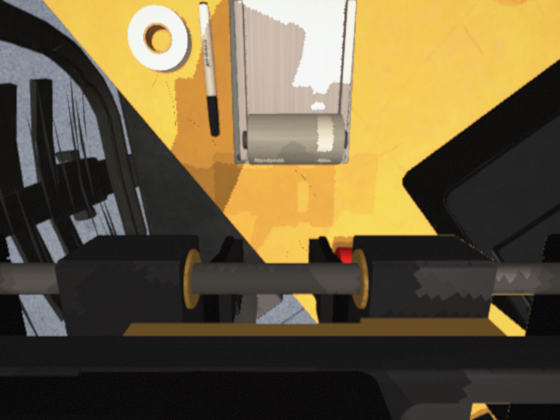

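The wrist view looks uphill. The roller spans about (248..345, 113..160) with its stubs near (246,139) and (346,138), and the left instrument's nearest top corner is at (405,182).

```bash
python3 - <<'E'
import numpy as np
w=np.load('w1.npz');K,T=w['K'],w['T']
R=np.array([[.614,.789],[-.789,.614]])  # world->ramp dirs
O=np.array([.5571,.336])
def f(p,z):
    d=T[:3,:3]@np.linalg.solve(K,[*p,1]);o=T[:3,3];X=o+d*(z-o[2])/d[2];return X
for k,p,z in [('stubL',(246,139),.05),('stubR',(346,138),.05),('rearL',(249,161),.04),('rearR',(345,160),.04),('topL',(248,115),.07),('instr',(405,182),.111),('railLlow',(238,162),.035),('railRlow',(349,162),.035),('railLhi',(233,0),.052),('railRhi',(354,0),.052)]:
    X=f(p,z);print(k,X.round(4),'rampframe mm',(R@(X[:2]-O)*1e3).round(1))
print('tcp',R@(np.array([.4715,.2515])-O)*1e3, 'cam',T[:3,3])
E
```

```text
stubL [0.478  0.3096 0.05  ] rampframe mm [-69.5  46.2]
stubR [0.5565 0.2497 0.05  ] rampframe mm [-68.4 -52.5]
rearL [0.4653 0.2905 0.04  ] rampframe mm [-92.3  44.5]
rearR [0.5443 0.2304 0.04  ] rampframe mm [-91.2 -54.7]
topL [0.495  0.3248 0.07  ] rampframe mm [-47.   42.1]
instr [0.5666 0.2001 0.111 ] rampframe mm [-101.4  -90.9]
railLlow [0.4549 0.2965 0.035 ] rampframe mm [-93.9  56.4]
railRlow [0.5469 0.225  0.035 ] rampframe mm [-93.8 -60.1]
railLhi [0.5456 0.4107 0.052 ] rampframe mm [51.9 54.9]
railRhi [0.6306 0.3446 0.052 ] rampframe mm [ 51.9 -52.7]
tcp [-119.2289   15.6554] cam [0.51171449 0.30485096 0.38384303]
```

jog_arm:
  delta_pos:
    - [0,5,10]
    - [0,5,25]
    - [0,5,42]
    - [0,5,60]
    - [0,5,78]
    - [0,5,96]
    - [0,5,114]
    - [0,5,132]
    - [0,5,148]
    - [0,5,162]
    - [0,5,172]
    - [0,5,177]
  turn: [-1,-1,-1,-1,-1,-1,-1,-1,-1,-1,-1,-1]
  grip: [0.39,0.39,0.39,0.39,0.39,0.39,0.39,0.39,0.39,0.39,0.39,0.39]

```text
time: 3.05
tcp_pos: [0.475, 0.2482, 0.0443]
tcp_rot: [[0.601, 0.799, -0.001], [0.799, -0.601, -0.001], [-0.002, -0.0, -1.0]]
wrist_force: [0.4, 0.4, 0.8]
width: 0.393
finger_force: 0.0
```

```bash
python3 - <<'E'
from h import *
import cv2
s=robot.state(); print(s['time'],s['tcp_pos'],np.round(s['tcp_rot'],3).tolist(),s['wrist_force'])
a=eyes.read_camera('side')[170:290,200:340]
cv2.imwrite('pics/s1.png',cv2.resize(a,None,fx=5,fy=5,interpolation=cv2.INTER_CUBIC))
E
```

```text
3.05 [0.47503499 0.24821119 0.04430841] [[0.601, 0.799, -0.001], [0.799, -0.601, -0.001], [-0.002, -0.0, -1.0]] [0.40421541 0.38559741 0.80597561]
```

View pics/s1.png

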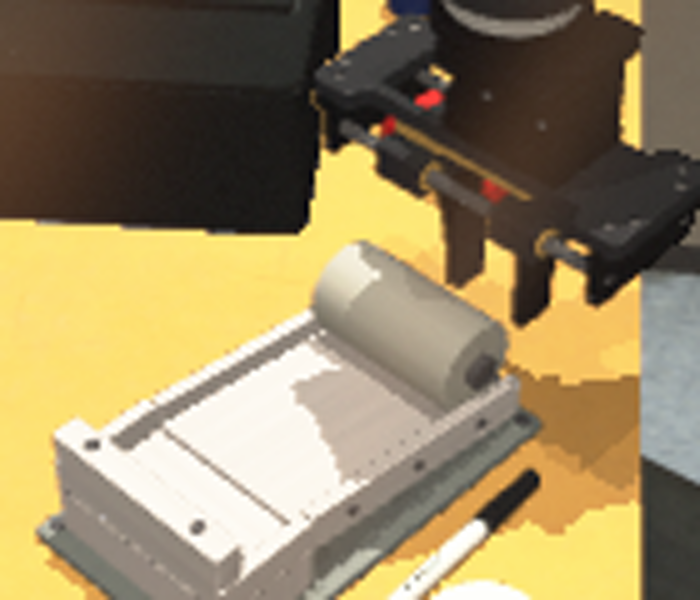

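jog_arm:
  delta_pos:
    - [4,0,0]
    - [8,0,0]
    - [11,0,0]
    - [14,0,0]
    - [17,0,0]
    - [20,0,-0.5]
    - [24,0,-1]
    - [28,0,-1]
    - [32,0,-1.5]
    - [36,0,-2]
    - [40,0,-2.5]
    - [44,0,-3]
  turn: [0,0,0,0,0,0,0,0,0,0,0,0]
  grip: [0.39,0.39,0.39,0.39,0.39,0.39,0.39,0.39,0.39,0.39,0.39,0.39]

```text
time: 4.3
tcp_pos: [0.5023, 0.284, 0.0486]
tcp_rot: [[0.601, 0.799, 0.0], [0.799, -0.601, 0.0], [0.0, -0.0, -1.0]]
wrist_force: [-0.1, -1.7, 0.6]
width: 0.39
finger_force: 0.8
```

```bash
python3 - <<'E'
from h import *
import cv2
s=robot.state(); print(s['time'],s['tcp_pos'],s['wrist_force'])
a=eyes.read_camera('side')[170:290,200:340]; b=eyes.read_camera('wrist')[0:240,180:420]
a=cv2.resize(a,None,fx=3,fy=3,interpolation=cv2.INTER_CUBIC); b=cv2.resize(b,(360,360))
cv2.imwrite('pics/s2.png',np.hstack([a,b]))
E
```

```text
4.3 [0.50232672 0.28399979 0.04861672] [-0.09012325 -1.69673841  0.58999979]
```

View pics/s2.png

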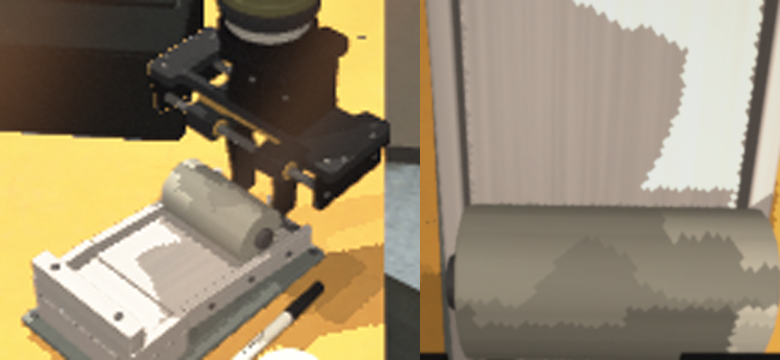

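The roller is backed by both fingers and sits square between the rails, at a push force of about 1.7 N, so I'll continue.

jog_arm:
  delta_pos:
    - [3,0,0]
    - [7,0,-0.5]
    - [11,0,-1]
    - [15,0,-1.5]
    - [19,0,-2]
    - [23,0,-2]
    - [27,0,-2.5]
    - [31,0,-3]
    - [35,0,-3.5]
    - [39,0,-4]
    - [43,0,-4]
    - [47,0,-4.5]
  turn: [0,0,0,0,0,0,0,0,0,0,0,0]
  grip: [0.39,0.39,0.39,0.39,0.39,0.39,0.39,0.39,0.39,0.39,0.39,0.39]

```text
time: 5.6
tcp_pos: [0.5305, 0.3215, 0.053]
tcp_rot: [[0.601, 0.799, -0.0], [0.799, -0.601, -0.0], [-0.0, -0.0, -1.0]]
wrist_force: [-0.8, -1.6, 1.2]
width: 0.392
finger_force: 0.9
```

jog_arm:
  delta_pos:
    - [3,0,0]
    - [7,0,-0.5]
    - [11,0,-1]
    - [15,0,-1.5]
    - [19,0,-2]
    - [23,0,-2]
    - [27,0,-2.5]
    - [31,0,-3]
    - [35,0,-3]
    - [39,0,-3]
    - [43,0,-3]
    - [45,0,-3]
  turn: [0,0,0,0,0,0,0,0,0,0,0,0]
  grip: [0.39,0.39,0.39,0.39,0.39,0.39,0.39,0.39,0.39,0.39,0.39,0.39]

```text
time: 6.8
tcp_pos: [0.5578, 0.3579, 0.0561]
tcp_rot: [[0.601, 0.799, 0.001], [0.799, -0.601, 0.001], [0.001, 0.0, -1.0]]
wrist_force: [-0.2, -0.7, 0.2]
width: 0.39
finger_force: 0.3
```

```bash
python3 - <<'E'
from h import *
import cv2
s=robot.state(); print(s['time'],s['tcp_pos'],s['wrist_force'])
R=np.array([[.614,.789],[-.789,.614]]);print(R@(s['tcp_pos'][:2]-np.array([.5571,.336])))
a=eyes.read_camera('side')[170:310,180:340]; b=eyes.read_camera('wrist')[0:240,150:450]
a=cv2.resize(a,None,fx=2.6,fy=2.6,interpolation=cv2.INTER_CUBIC)[:360,:400]; b=cv2.resize(b,(400,360))
cv2.imwrite('pics/s3.png',np.hstack([a,b]))
E
```

```text
6.8 [0.55776395 0.3579271  0.05610472] [-0.18731926 -0.67640856  0.2417538 ]
[0.01770814 0.01293938]
```

View pics/s3.png

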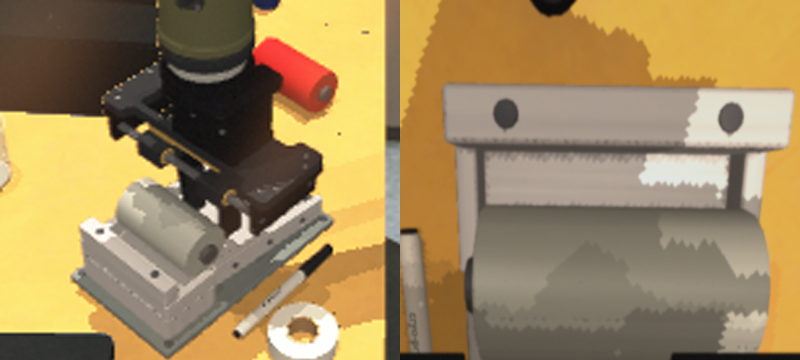

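The roller is just short of the crest, square, and still backed by the fingers. I'll ease it over.

jog_arm:
  delta_pos:
    - [1.5,0,0]
    - [3,0,0]
    - [5,0,0]
    - [7,0,0]
    - [9,0,0]
    - [11,0,0]
    - [13,0,0]
    - [14,0,0]
    - [14,0,0]
    - [14,0,0]
  turn: [0,0,0,0,0,0,0,0,0,0]
  grip: [0.39,0.39,0.39,0.39,0.39,0.39,0.39,0.39,0.39,0.39]

```text
time: 7.9
tcp_pos: [0.5659, 0.3683, 0.0561]
tcp_rot: [[0.601, 0.799, 0.0], [0.799, -0.601, -0.0], [-0.0, 0.0, -1.0]]
wrist_force: [0.4, -0.2, -0.7]
width: 0.39
finger_force: 0.0
```

```bash
python3 - <<'E'
from h import *
import cv2
s=robot.state(); print(s['time'],s['tcp_pos'],s['wrist_force'],s['finger_force'])
a=eyes.read_camera('side')[170:310,180:340]; b=eyes.read_camera('wrist')[0:240,150:450]
a=cv2.resize(a,None,fx=2.6,fy=2.6,interpolation=cv2.INTER_CUBIC)[:360,:400]; b=cv2.resize(b,(400,360))
cv2.imwrite('pics/s4.png',np.hstack([a,b]))
E
```

```text
7.9 [0.56585777 0.368307   0.05605851] [ 0.36527538 -0.20067643 -0.7157595 ] 0.0
```

View pics/s4.png

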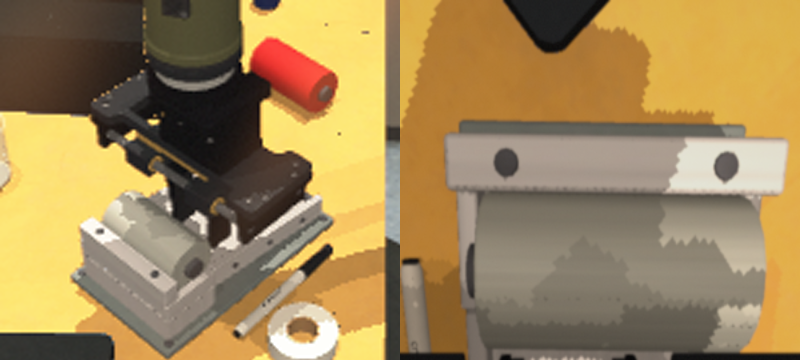

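The roller now lies against the end stop with no finger load. I'll back off, rise clear, and check it.

jog_arm:
  delta_pos:
    - [-4,0,0]
    - [-9,0,0]
    - [-14,0,0]
    - [-18,0,-5]
    - [-20,0,-18]
    - [-20,0,-35]
    - [-20,0,-55]
    - [-20,0,-75]
    - [-20,0,-95]
    - [-20,0,-110]
    - [-20,0,-120]
    - [-20,0,-120]
  turn: [0,0,0,0,0,0,0,0,0,0,0,0]
  grip: [0.39,0.39,0.39,0.39,0.39,0.39,0.39,0.39,0.39,0.39,0.39,0.39]

```text
time: 9.2
tcp_pos: [0.5548, 0.353, 0.1784]
tcp_rot: [[0.601, 0.799, 0.003], [0.799, -0.601, 0.002], [0.004, 0.001, -1.0]]
wrist_force: [-0.4, -0.4, -0.9]
width: 0.39
finger_force: 0.0
```

```bash
python3 - <<'E'
from h import *
import cv2
s=robot.state(); print(s['time'],s['tcp_pos'],s['wrist_force'])
a=eyes.read_camera('side')[170:310,180:340]; m=eyes.camera_model('wrist'); np.savez('w2.npz',K=m['K'],T=m['T']); b=eyes.read_camera('wrist')[0:240,150:450]
a=cv2.resize(a,None,fx=2.6,fy=2.6,interpolation=cv2.INTER_CUBIC)[:360,:350]; b=cv2.resize(b,(450,360))
cv2.imwrite('pics/s5.png',np.hstack([a,b]))
E
```

```text
9.2 [0.55479418 0.35300174 0.17837816] [-0.40011733 -0.44486726 -0.90011535]
```

View pics/s5.png

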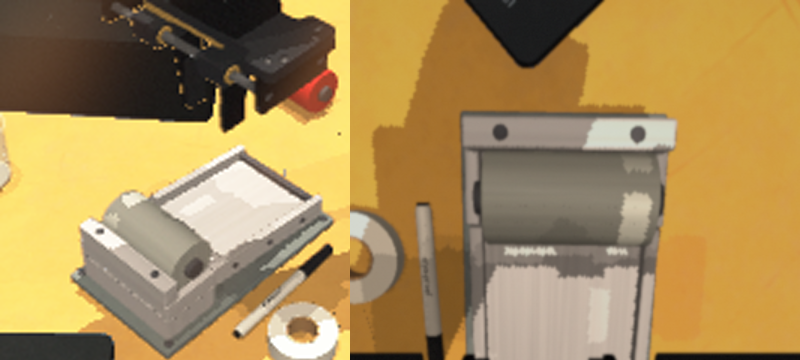

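The roller is resting in the seat against the end stop. It is parallel to the stop and between the rails, the fingers are clear, and the marker and tape haven't moved.

```bash
python3 -c "
from bench import robot
print(robot.hand_in())"
```

```text
the job is handed in; nothing more can be done
None
```

I pushed the steel roller over the crest into the seat against the end stop and handed the job in at about 9 s, with the gripper clear and no sign in the last pictures that anything else had moved; the hand-in gave no verdict.

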